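# Brake on, then show which block goes into the microtome

### The job

A trainee is about to mount the next block. Press the wide brake key on the microtome's control unit fully down with a fingertip and let it up again; then point straight down at the block with the smallest wax on the cold plate, fingertips a finger's breadth above it, and keep still there for two seconds; then point in the same way at the top of the microtome's empty specimen clamp for two seconds, and finish still pointing there. Touch nothing but the brake key, and leave every block lying where it is.

Things in the scene. Friction and masses are not known exactly. Their poses are not given: they have to be found in the camera images.
- brake_key (a joint): brake key: the one wide black key (32 x 56 mm, 10 mm proud) on the microtome's white control unit (130 x 180 mm, deck 38 mm above the bench); the unit's other keys are small and round. Spring key moving straight down: 0 up, 0.005 m fully down; about 1 N starts it, 5.5 N bottoms it; it springs back when let go and the brake stays on
- brake_key_top (a point): centre of the brake key's top face, 48 mm above the bench; x axis along its 32 mm side, y along its 56 mm side, z up. The unit's raised rear (57 mm above the bench; its dial 71 mm) begins 45 mm away towards +x; the nearest small key's centre is 74 mm away towards -y
- key1 (a joint): small round black key (18 mm across, 7 mm proud) of the same unit, which would drive the motor: 0 up, 0.003 m down; not to be pressed
- key2 (a joint): small round black key (18 mm across, 7 mm proud) of the same unit, which would drive the motor: 0 up, 0.003 m down; not to be pressed
- key3 (a joint): small round black key (18 mm across, 7 mm proud) of the same unit, which would drive the motor: 0 up, 0.003 m down; not to be pressed
- key4 (a joint): small round black key (18 mm across, 7 mm proud) of the same unit, which would drive the motor: 0 up, 0.003 m down; not to be pressed
- biopsy_top (a point): centre of the wax top of the block to be mounted: grey plastic cassette (about 40 x 28 x 6 mm) with the smallest wax, a 14 x 14 mm white square 6 mm high (the others' wax nearly covers the cassette); it lies loose, wax up, in one of six places on the cold plate (white box 240 x 260 mm, top 74 mm high), so this point is 86 mm above the bench; z up
- block1_top (a point): centre of the wax top of one of the five other blocks on the cold plate: same cassette, 31 x 26 mm wax, 86 mm above the bench, at least 45 mm between block centres
- block2_top (a point): centre of the wax top of one of the five other blocks on the cold plate: same cassette, 31 x 26 mm wax, 86 mm above the bench, at least 45 mm between block centres
- block3_top (a point): centre of the wax top of one of the five other blocks on the cold plate: same cassette, 31 x 26 mm wax, 86 mm above the bench, at least 45 mm between block centres
- block4_top (a point): centre of the wax top of one of the five other blocks on the cold plate: same cassette, 31 x 26 mm wax, 86 mm above the bench, at least 45 mm between block centres
- block5_top (a point): centre of the wax top of one of the five other blocks on the cold plate: same cassette, 31 x 26 mm wax, 86 mm above the bench, at least 45 mm between block centres
- clamp_top (a point): centre of the flat top (62 x 30 mm) of the empty steel specimen clamp, 192.5 mm above the bench, which stands out from the front of the microtome's white housing above the knife holder with its red guard. z up; x points back to the housing, 63 mm behind, 285 mm high; the round head between them is no higher than the clamp. Small black lever at +y, top 194 mm. In front (-x) all is below 130 mm
Mind the look-alikes: they are no part of the job. Leave any blue look-alike of the part that bears biopsy_top alone.

How it is judged:
By the outcome, as a careful person would: the job done as asked, in the order asked, and still so for the second after the job is handed in, with the robot touching nothing.
It also fails if it takes over 54 s, if anything falls off the work surface, if the arm or the gripper's body presses on something with over 40 N, if the wrist force passes 120 N, or if a joint passes its speed limit or range.

### The arm

A 7-joint arm with a two-finger parallel gripper is mounted at the origin on the work surface. World frame = base frame: x ahead of the robot, y to its left, z up, the work surface at z = 0. Lengths are in m, angles in rad, forces in N, time in s.
With the tool pointing down it reaches from about 0.425 to 0.8 m from the base axis. Payload 8.3 kg.
Tool frame: the origin (TCP) lies where the fingers leave the gripper's body, on its centre line; the fingertips stand 73 mm ahead of it and the grasp point (between the pads) lies 54 mm ahead of it; z points along the fingers, y is the line along which they close (so a half turn about z gives the same grasp; the last joint's range is limited). The gripper opens to 85 mm and grips with 20 to 120 N. Pads are 22 mm wide; open, the fingers measure 114 mm over their backs; the gripper's body (76 mm by 85 mm) begins 54 mm behind the grasp point. The pads swing forward as they close: fully open they stand 13 mm farther back than shut.
Start: joints at [1.146, 0.383, 0.016, 1.37, -0.006, 1.388, -0.046], TCP at [0.221, -0.585, 0.304] pointing down, gripper open.
Joint ranges: [-2.95, 2.95], [-0.25, 2.06], [-1.52, 1.56], [0.18, 2.33], [-1.44, 4.58], [0.02, 2.06], [-3.01, 3.01]. Speed limits (rad/s): [2.39, 2.39, 3.01, 3.01, 3.14, 3.14, 3.14].

### API

Orientations are given as [roll, pitch, yaw] about the fixed x, y, z axes, in that order (R = Rz(yaw) Ry(pitch) Rx(roll)).
In Python, from workcell import arm gives the robot as it stands.
- The arm moves only by the tool send_rows, never from a script. Its argument "motion" is a list that holds one entry, the list of rows, each a list of 7 numbers: the shift along the tool's x, y, z as a fraction of full scale, then the turn, a rotation vector about the tool's x, y, z as a fraction of full scale, then the closure in counts, from 0 (fully open) to 255 (shut). In form: [[[tx, ty, tz, ax, ay, az, jaw], ...]]. A call has 1 to 5 rows; each row shifts and turns the commanded pose from where the row before left it, along the tool's axes as they then stand; what a row does not reach is not made up. Full scale, the value 1, is 0.2 m for a shift and 0.5 rad for a turn. A row lasts 1/8 s, in which the tool goes at most 62.5 mm and 10.7 degrees, less where a joint would pass 70% of its speed; a pose out of reach is approached as far as the arm can. A call with a number of a shift or a turn outside -1 to 1 is refused whole. A call with a gripper value outside its range is refused whole. The fingers move at their own pace and stop on an object; the grip force is fixed at half the most. Time passes only in rows, so rows that do not move let the fingers close. It gives the time, the measured TCP pose, the force, the opening and the grip force at its end, in the units of the state.
- arm.get_state(): the state, without advancing time (a new reading comes with each control period).
- arm.snapshot(name): name is "scene" or "top" or "wrist"; returns a dict with "frame" (420x560x3 uint8, red, green, blue), "fovy" (degrees; the focal length in pixels is half the picture's height over the tangent of half this angle, whatever the lens; pixels are square), "cx", "cy" (the principal point, pixels), "eye" and "rotation" of the camera in the world. Camera axes: x right, y down, z forward; pixel columns grow to the right and rows downward; lengths in m; the calibration is good to about 2 mm. A picture is of the moment at which its call begins. There is no depth.
- arm.close_job(): hands the job in; it is judged then, once.
The state is a dict: "clock": time; "joints": joint angles; "qvel": joint speeds; "effort": joint torques, N m; "tool_pos": TCP position; "tool_rot": TCP orientation; "ft_force": force on the tool from outside, world axes, zero at the start; "moment": the same for the moment, N m; "finger_gap": finger opening in m; "gripper_force": force on a finger pad.
Only numpy, scipy, OpenCV 4.12 (cv2) and the standard library are available. Lean on these libraries where they do the work, as an engineer would, in place of code of your own. Each camera call takes 0.05 s, during which the arm holds its last target. There are 200 camera calls.

## Working session

There is one attempt and no reset: what is moved stays moved. The work goes in short steps, Python scripts to look and compute and a tool call to move; the robot and the scene stay as the last step left them, time stands still between calls to the robot, and variables do not carry over. Pictures are saved under pics/ and viewed, at most 10 in all, crops included, and the job is handed in when it is done.

Besides the shell and the picture viewer there is one more tool, called after "Call:" as name(argument=value, ...), one argument or row to a line, values as JSON. send_rows: Moves the arm, as the interface text tells. Shift numbers are shares of 0.2 m and turn numbers shares of 0.5 rad, none past 1 either way. Its arguments: {"type":"object","properties":{"motion":{"type":"array","items":{"type":"array","items":{"type":"array","items":{"type":"number"}}}}},"required":["motion"]}

```bash
mkdir -p pics; ls; cat > h.py <<'E'
from workcell import arm
import numpy as np, cv2
from scipy.spatial.transform import Rotation as R
def snap(n,f):
    s=arm.snapshot(n); cv2.imwrite('pics/'+f,s['frame'][:,:,::-1]); return s
def ray(s,u,v,z):
    f=s['frame'].shape[0]/2/np.tan(np.radians(s['fovy'])/2)
    d=np.array(s['rotation'])@np.array([(u-s['cx'])/f,(v-s['cy'])/f,1]); e=np.array(s['eye'])
    return e+d*(z-e[2])/d[2]
E
python3 - <<'E'
from h import *
import pickle
print(arm.get_state())
for n in('scene','top'):
    s=snap(n,n+'0.png'); pickle.dump(s,open(n+'.pkl','wb')); print(n,s['fovy'],s['eye'],s['rotation'])
E
```

```text
pics
{'clock': 0.0, 'joints': array([ 1.14611027,  0.38423291,  0.01639265,  1.37113324, -0.00628807,
        1.38820338, -0.04648929]), 'qvel': array([ 0.00026592, -0.00016586, -0.00191748,  0.00142402, -0.00191945,
        0.00016036,  0.0002841 ]), 'effort': array([-1.10309611e-03, -6.27594709e+01,  8.43441468e-01, -3.71815860e+01,
        1.65066705e-02,  1.45255955e-02, -8.45053989e-06]), 'tool_pos': array([ 0.22111375, -0.58420138,  0.30289163]), 'tool_rot': array([-3.13966637e+00,  5.27677244e-05,  3.61845558e-01]), 'ft_force': array([-0.10050569, -0.19437256, -0.46368199]), 'moment': array([-0.022681  , -0.03375609, -0.028482  ]), 'gripper_force': 0.0, 'finger_gap': 0.08534930273600402}
scene 47.18474354224715 [1.08013386 0.58511726 0.9186654 ] [-2.36790864 -0.01794996  2.40660604]
top 49.51949986217049 [0.34544353 0.01483274 1.13152381] [-2.92508734 -0.0030197  -1.53074329]
```

View pics/top0.png

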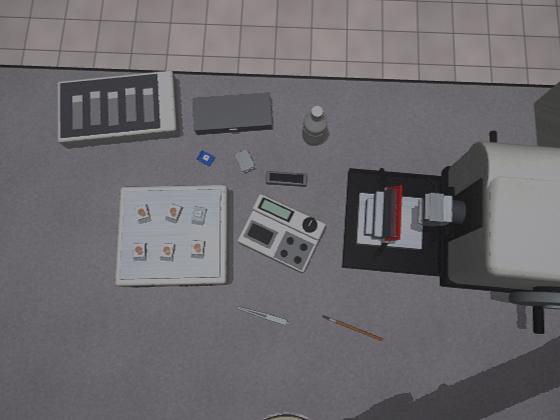

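View pics/scene0.png

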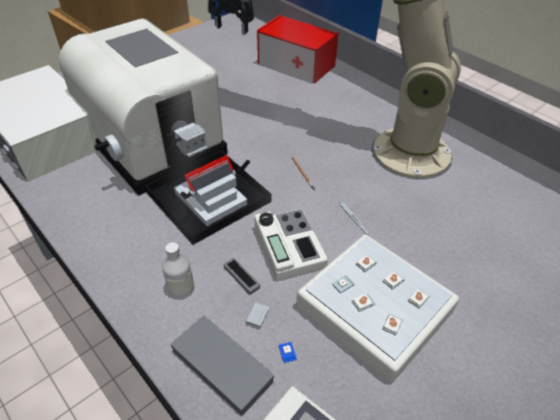

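The top view shows the cold plate (117-227, 186-285), with the grey small-wax block at about (199,214). It also shows the control unit with the wide key at (261,233), and the clamp at about (437,209). The blue decoy is at (206,158).

```bash
cat >> h.py <<'E'
import pickle
def ray(s,u,v,z):
    f=s['frame'].shape[0]/2/np.tan(np.radians(s['fovy'])/2)
    M=np.array(s['rotation']); M=M if M.ndim==2 else R.from_euler('xyz',M).as_matrix()
    d=M@np.array([(u-s['cx'])/f,(v-s['cy'])/f,1]); e=np.array(s['eye'])
    return (e+d*(z-e[2])/d[2]).round(4)
E
python3 - <<'E'
from h import *
t=pickle.load(open('top.pkl','rb'));s=pickle.load(open('scene.pkl','rb'))
a=lambda s,x,y,w,h,k:cv2.resize(s['frame'][y:y+h,x:x+w,::-1],(w*k,h*k),interpolation=cv2.INTER_CUBIC)
A=a(t,120,185,100,75,4);B=a(t,400,170,100,75,4);C=a(s,150,110,100,75,4);D=a(t,235,190,100,75,4)
cv2.imwrite('pics/c1.png',np.vstack([np.hstack([A,B]),np.hstack([C,D])]))
for n,u,v,z in[('biop',199,214,.086),('key',261,233,.048),('clamp',437,209,.1925)]+[('o',u,v,.086) for u,v in[(143,213),(174,212),(139,251),(167,251),(197,248)]]+[('k',u,v,.045) for u,v in[(290,237),(283,253),(304,243),(297,260)]]: print(n,ray(t,u,v,z))
for n,u,v,z in[('biop',343,283,.086),('key',306,247,.048),('clamp',188,133,.1925)]: print(n,ray(s,u,v,z))
E
```

```text
biop [0.5656 0.225  0.086 ]
key [0.5328 0.0795 0.048 ]
clamp [ 0.5745 -0.2989  0.1925]
o [0.5626 0.3566 0.086 ]
o [0.568  0.2841 0.086 ]
o [0.4728 0.3562 0.086 ]
o [0.4754 0.2917 0.086 ]
o [0.4851 0.2231 0.086 ]
k [0.5264 0.0092 0.045 ]
k [0.4869 0.0244 0.045 ]
k [ 0.5132 -0.0251  0.045 ]
k [ 0.4715 -0.0097  0.045 ]
biop [0.5668 0.2329 0.086 ]
key [0.5326 0.0876 0.048 ]
clamp [ 0.5863 -0.2922  0.1925]
```

View pics/c1.png

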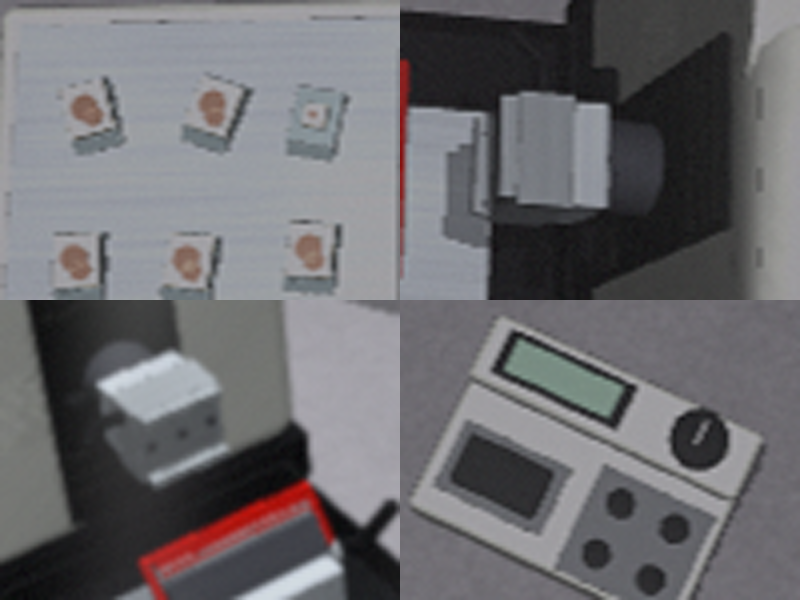

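Crop: the grey block with the small wax is at about (198.2,213.2). The wide key is at about (260.5,233) with the four round keys to its right. The clamp's top is the bright strip at the right, around (448,207). The darker part to its left is the front face.

```bash
python3 - <<'E'
from h import *
t=pickle.load(open('top.pkl','rb'));s=pickle.load(open('scene.pkl','rb'))
def g(s,x,y,ox,oy,z): return ray(s,ox+x/4-.4,oy+y/4-.4,z)
for x,y in[(575,93),(612,97),(608,206),(575,205)]: print('t',g(t,x-400,y,400,170,.1925))
for x,y in[(100,385),(180,350),(222,395),(140,432)]: print('s',g(s,x,y-300,150,110,.1925))
for x,y in[(470,432),(556,465),(534,520),(450,487)]: print('key',g(t,x-400,y-300,235,190,.048))
print('biop',g(t,314,114,120,185,.086))
w=snap('wrist','w0.png');print(w['eye'],w['rotation'],w['fovy'])
E
```

```text
t [ 0.6105 -0.3136  0.1925]
t [ 0.6091 -0.3333  0.1925]
t [ 0.5495 -0.3289  0.1925]
t [ 0.5494 -0.3115  0.1925]
s [ 0.6066 -0.3215  0.1925]
s [ 0.547  -0.32    0.1925]
s [ 0.5549 -0.2633  0.1925]
s [ 0.6147 -0.2652  0.1925]
key [0.5575 0.1024 0.048 ]
key [0.5393 0.0493 0.048 ]
key [0.5053 0.061  0.048 ]
key [0.5233 0.1125 0.048 ]
biop [0.5676 0.2273 0.086 ]
[ 0.29171348 -0.55586779  0.37235287] [ 2.84266286e+00  1.34552102e-03 -1.20845745e+00] 71.36715877223787
```

Call:
send_rows(
  motion=[
    [[0,0,-0.3,0,0,0,255],[0,0,-0.25,0,0,0,255],[0.15,-0.15,0,0,0,0,255],[0.2,-0.2,0,0,0,0,255],[0.2,-0.2,0,0,0,0,255]],
  ],
)

```text
clock: 0.78
tool_pos: [0.2857, -0.4411, 0.4135]
tool_rot: [-3.141, 0.0, 0.361]
ft_force: [1.5, 0.3, 0.0]
finger_gap: 0.0001
gripper_force: 0.0
```

Call:
send_rows(
  motion=[
    [[0.2,-0.2,0,0,0,0,255],[0.2,-0.2,0,0,0,0,255],[0.2,-0.2,0,0,0,0,255],[0.2,-0.2,0,0,0,0,255],[0.2,-0.2,0,0,0,0,255]],
  ],
)

```text
clock: 1.4
tool_pos: [0.4017, -0.183, 0.4138]
tool_rot: [3.141, 0.0, 0.362]
ft_force: [1.0, -0.1, -0.1]
finger_gap: -0.0002
gripper_force: 0.0
```

Call:
send_rows(
  motion=[
    [[0.2,-0.2,0,0,0,0,255],[0.2,-0.2,0,0,0,0,255],[0.2,-0.2,0,0,0,0,255],[0.2,-0.2,0,0,0,0,255],[0.2,-0.2,0,0,0,0,255]],
  ],
)

```text
clock: 2.02
tool_pos: [0.5181, 0.0745, 0.4139]
tool_rot: [3.141, -0.0, 0.361]
ft_force: [0.5, -0.2, 0.5]
finger_gap: 0.0001
gripper_force: 0.0
```

Call:
send_rows(
  motion=[
    [[0,0,0.1,0,0,0.345,255],[0,0,0.2,0,0,0.345,255],[0,0,0.2,0,0,0.345,255],[0,0,0.2,0,0,0.345,255],[0,0,0,0,0,0,255]],
  ],
)

```text
clock: 2.65
tool_pos: [0.5161, 0.0725, 0.2711]
tool_rot: [3.139, 0.006, -0.327]
ft_force: [0.5, 0.6, 0.1]
finger_gap: -0.0004
gripper_force: 0.0
```

```bash
python3 - <<'E'
from h import *
w=snap('wrist','w1.png');pickle.dump(w,open('w1.pkl','wb'));t=snap('top','t1.png');pickle.dump(t,open('t1.pkl','wb'))
print(w['eye'],w['rotation']);s=arm.get_state();print(s['tool_pos'],s['tool_rot'])
E
```

```text
[0.58788478 0.05021243 0.34006705] [ 2.83712322 -0.00285676 -1.89735035]
[0.51799552 0.07318235 0.27504822] [-3.14113963e+00 -4.49998917e-04 -3.23825534e-01]
```

View pics/w1.png

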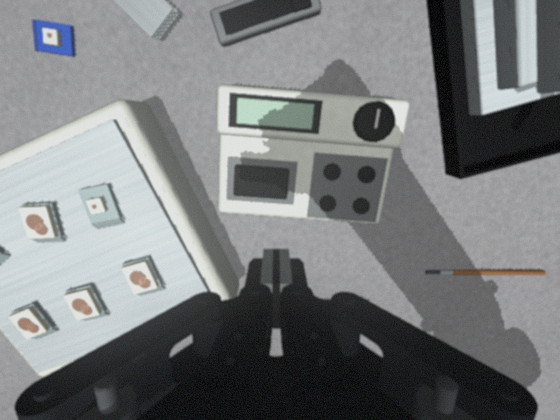

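Wrist view: brake key centre is at about (262,181), biopsy wax at about (97,206), and closed fingertips at about (277,250).

```bash
python3 - <<'E'
from h import *
w=pickle.load(open('w1.pkl','rb'))
g=w['frame'].mean(2)
def blob(x0,y0,x1,y1,f):
    m=np.zeros(g.shape,np.uint8); m[y0:y1,x0:x1]=f[y0:y1,x0:x1]
    n,l,st,c=cv2.connectedComponentsWithStats(m); k=1+st[1:,4].argmax(); return c[k],st[k]
fr=w['frame'].astype(int)
c,st=blob(225,155,300,210,(g<62));print('key',c,st,ray(w,*c,.048))
c2,st=blob(84,193,112,218,(fr.min(2)>190));print('wax',c2,st,ray(w,*c2,.086), ray(w,97,206,.086))
for x,y in[(264,249),(290,249)]: print('tip',ray(w,x,y,.202))
E
```

```text
key [267.11748252 175.66573427] [239 166  50  28 715] [0.5368 0.0759 0.048 ]
wax [ 94.70731707 206.13658537] [ 86 198  19  17 205] [0.5673 0.2297 0.086 ] [0.5667 0.2277 0.086 ]
tip [0.528  0.0765 0.202 ]
tip [0.5237 0.0638 0.202 ]
```

Call:
send_rows(
  motion=[
    [[0.05,-0.06,0.2,0,0,0,255],[0,0,0.25,0,0,0,255],[0,0,0.18,0,0,0,255],[0,0,0,0,0,0,255],[0,0,0,0,0,0,255]],
  ],
)

```text
clock: 3.38
tool_pos: [0.5326, 0.0815, 0.1507]
tool_rot: [-3.14, -0.003, -0.327]
ft_force: [-0.3, 1.2, 0.2]
finger_gap: -0.0001
gripper_force: 0.0
```

```bash
python3 - <<'E'
from h import *
w=pickle.load(open('w1.pkl','rb'));print(ray(w,261.5,181.5,.048))
w=snap('wrist','w2.png');pickle.dump(w,open('w2.pkl','wb'))
s=arm.get_state();print(s['tool_pos'],s['tool_rot'],s['ft_force'])
E
```

```text
[0.533  0.0833 0.048 ]
[0.53274674 0.08153054 0.15081751] [-3.13958854 -0.00402582 -0.32731571] [-0.73164236  0.91067033  1.32080824]
```

View pics/w2.png

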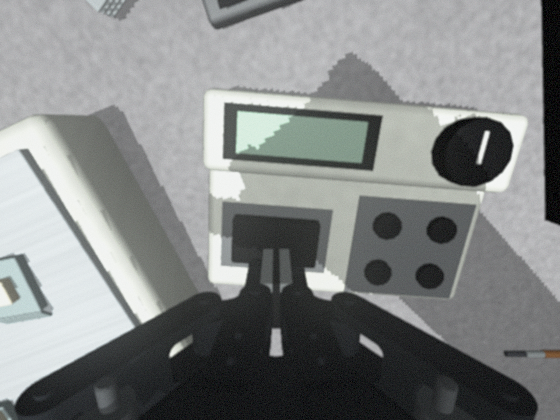

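The tips hang above the key (key spans about 232-320 by 215-265), centred well enough. Pressing.

Call:
send_rows(
  motion=[
    [[0,0,0.08,0,0,0,255],[0,0,0.05,0,0,0,255],[0,0,0.02,0,0,0,255],[0,0,0,0,0,0,255],[0,0,0,0,0,0,255]],
  ],
)

```text
clock: 4.05
tool_pos: [0.5309, 0.081, 0.1181]
tool_rot: [3.141, 0.0, -0.328]
ft_force: [-2.1, -0.9, 3.2]
finger_gap: 0.0
gripper_force: 1.6
```

Call:
send_rows(
  motion=[
    [[0,0,0.01,0,0,0,255],[0,0,0.01,0,0,0,255],[0,0,0,0,0,0,255]],
  ],
)

```text
clock: 4.42
tool_pos: [0.5311, 0.0812, 0.1154]
tool_rot: [3.141, -0.001, -0.328]
ft_force: [-8.7, -2.3, 18.5]
finger_gap: 0.0002
gripper_force: 9.2
```

Call:
send_rows(
  motion=[
    [[0,0,0,0,0,0,255],[0,0,-0.1,0,0,0,255],[0,0,-0.25,0,0,0,255],[0,0,-0.25,0,0,0,255],[0,0,0,0,0,0,255]],
  ],
)

```text
clock: 5.05
tool_pos: [0.5332, 0.0821, 0.2383]
tool_rot: [-3.138, -0.008, -0.328]
ft_force: [0.4, 0.0, -0.8]
finger_gap: -0.0004
gripper_force: 0.0
```

Call:
send_rows(
  motion=[
    [[-0.02,-0.25,0,0,0,0,255],[-0.02,-0.25,0,0,0,0,255],[-0.026,-0.254,0,0,0,0,255],[0,0,0,0,0,0,255],[0,0,0.1,0,0,0,255]],
  ],
)

```text
clock: 5.68
tool_pos: [0.5676, 0.2291, 0.2139]
tool_rot: [-3.14, -0.001, -0.327]
ft_force: [0.3, -0.9, -0.5]
finger_gap: -0.0001
gripper_force: 0.0
```

```bash
python3 - <<'E'
from h import *
w=snap('wrist','w3.png');pickle.dump(w,open('w3.pkl','wb'))
s=arm.get_state();print(s['tool_pos'],s['tool_rot'],s['ft_force'])
E
```

```text
[0.56633363 0.22756486 0.21004779] [ 3.13932041e+00  2.62497311e-03 -3.27835844e-01] [-1.09344119 -0.80642774 -2.96452066]
```

View pics/w3.png

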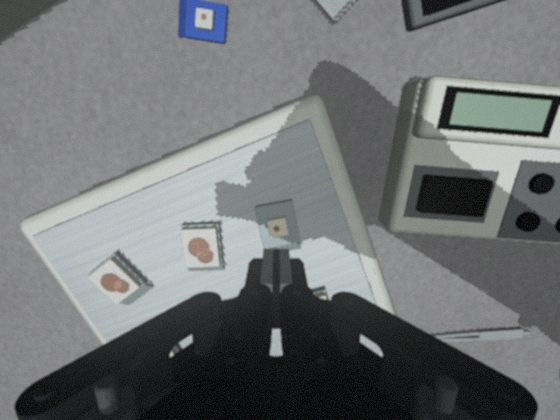

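Wrist view: the biopsy wax at about (277,227) lies under and just ahead of the tips at (277,250).

```bash
python3 - <<'E'
from h import *
w=pickle.load(open('w3.pkl','rb'));print(ray(w,277,227,.086), ray(w,264,250,.137),ray(w,290,250,.137))
E
```

```text
[0.5684 0.23   0.086 ] [0.5762 0.235  0.137 ] [0.5716 0.2215 0.137 ]
```

Call:
send_rows(
  motion=[
    [[0,0,0,0,0,0,255]],
  ],
)

```text
clock: 5.85
tool_pos: [0.5668, 0.2272, 0.2128]
tool_rot: [3.14, 0.002, -0.329]
ft_force: [0.1, -0.0, -0.1]
finger_gap: 0.0005
gripper_force: 0.0
```

Call:
send_rows(
  motion=[
    [[0,-0.01,0.07,0,0,0,255],[0,0,0.07,0,0,0,255],[0,0,0.045,0,0,0,255],[0,0,0,0,0,0,255],[0,0,0,0,0,0,255]],
  ],
)

```text
clock: 6.48
tool_pos: [0.5679, 0.2302, 0.1773]
tool_rot: [-3.141, -0.0, -0.328]
ft_force: [0.8, 0.4, 0.5]
finger_gap: -0.0001
gripper_force: 0.0
```

Call:
send_rows(
  motion=[
    [[0,0,0,0,0,0,255],[0,0,0,0,0,0,255],[0,0,0,0,0,0,255],[0,0,0,0,0,0,255],[0,0,0,0,0,0,255]],
  ],
)

```text
clock: 7.1
tool_pos: [0.5678, 0.23, 0.177]
tool_rot: [-3.142, -0.0, -0.328]
ft_force: [0.3, 0.2, -0.7]
finger_gap: 0.0003
gripper_force: 0.0
```

Call:
send_rows(
  motion=[
    [[0,0,0,0,0,0,255],[0,0,0,0,0,0,255],[0,0,0,0,0,0,255],[0,0,0,0,0,0,255],[0,0,0,0,0,0,255]],
  ],
)

```text
clock: 7.72
tool_pos: [0.5678, 0.23, 0.177]
tool_rot: [-3.141, -0.0, -0.328]
ft_force: [-0.0, 0.7, 0.8]
finger_gap: -0.0
gripper_force: 0.0
```

Call:
send_rows(
  motion=[
    [[0,0,0,0,0,0,255],[0,0,0,0,0,0,255],[0,0,0,0,0,0,255],[0,0,0,0,0,0,255],[0,0,0,0,0,0,255]],
  ],
)

```text
clock: 8.35
tool_pos: [0.5678, 0.2301, 0.177]
tool_rot: [-3.142, 0.0, -0.328]
ft_force: [-0.4, 0.4, -1.2]
finger_gap: -0.0001
gripper_force: 0.0
```

Call:
send_rows(
  motion=[
    [[0,0,0,0,0,0,255],[0,0,0,0,0,0,255],[0,0,0,0,0,0,255],[0,0,0,0,0,0,255],[0,0,0,0,0,0,255]],
  ],
)

```text
clock: 8.98
tool_pos: [0.5678, 0.2301, 0.177]
tool_rot: [-3.142, 0.0, -0.328]
ft_force: [-0.8, -0.2, 0.1]
finger_gap: 0.0001
gripper_force: 0.0
```

Call:
send_rows(
  motion=[
    [[0,0,-0.2,0,0,0,255],[0,0,-0.3,0,0,0,255],[0,0,-0.3,0,0,0,255],[0,0,-0.3,0,0,0,255],[0.06,0.2,0,0,0,0,255]],
  ],
)

```text
clock: 9.6
tool_pos: [0.566, 0.1927, 0.4029]
tool_rot: [-3.133, -0.006, -0.321]
ft_force: [1.1, -1.1, -1.0]
finger_gap: 0.0
gripper_force: 0.0
```

Call:
send_rows(
  motion=[
    [[0.08,0.25,0,0,0,0,255],[0.08,0.25,0,0,0,0,255],[0.07,0.25,0,0,0,0,255],[0.07,0.25,0,0,0,0,255],[0.07,0.25,0,0,0,0,255]],
  ],
)

```text
clock: 10.22
tool_pos: [0.5553, -0.0739, 0.3971]
tool_rot: [-3.142, -0.0, -0.328]
ft_force: [-0.2, -1.0, -0.2]
finger_gap: -0.0001
gripper_force: 0.0
```

Call:
send_rows(
  motion=[
    [[0.08,0.25,0,0,0,0,255],[0.08,0.25,0,0,0,0,255],[0.07,0.25,0,0,0,-0.33,255],[0,0,0,0,0,-0.33,255],[0,0,0,0,0,0,255]],
  ],
)

```text
clock: 10.85
tool_pos: [0.5508, -0.2294, 0.3967]
tool_rot: [-3.141, 0.0, 0.0]
ft_force: [0.2, -0.8, -1.7]
finger_gap: 0.0003
gripper_force: 0.0
```

```bash
python3 - <<'E'
from h import *
w=snap('wrist','w4.png');pickle.dump(w,open('w4.pkl','wb'));t=snap('top','t4.png')
s=arm.get_state();print(s['tool_pos'],s['tool_rot'],s['ft_force'])
E
```

```text
[ 0.55114967 -0.22805742  0.39706594] [-3.14110776e+00 -3.81285789e-04 -5.18654364e-04] [-0.77740892  0.17359058  0.89887734]
```

View pics/w4.png

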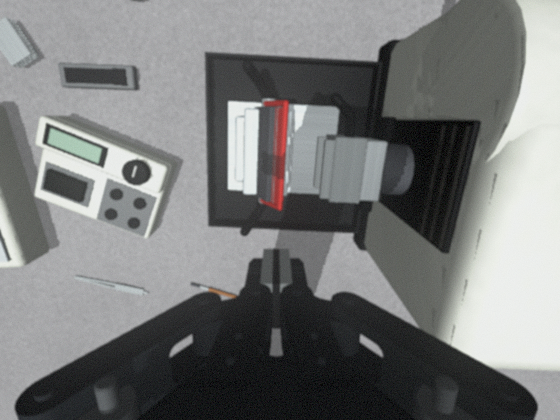

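The clamp is at about (315-387, 133-203). Its top and front face are hard to tell apart, so I'll enlarge it.

```bash
python3 - <<'E'
from h import *
w=cv2.imread('pics/w4.png');s=cv2.imread('pics/scene0.png')
a=lambda f,x,y,w,h,k:cv2.resize(f[y:y+h,x:x+w],(w*k,h*k),interpolation=cv2.INTER_CUBIC)
A=a(w,305,120,60*2,80+10,6)[:540,:720]
cv2.imwrite('pics/c2.png',np.clip(A*1.3,0,255))
E
```

```text
[ WARN:0@0.039] global loadsave.cpp:1063 imwrite_ Unsupported depth image for selected encoder is fallbacked to CV_8U.
```

View pics/c2.png

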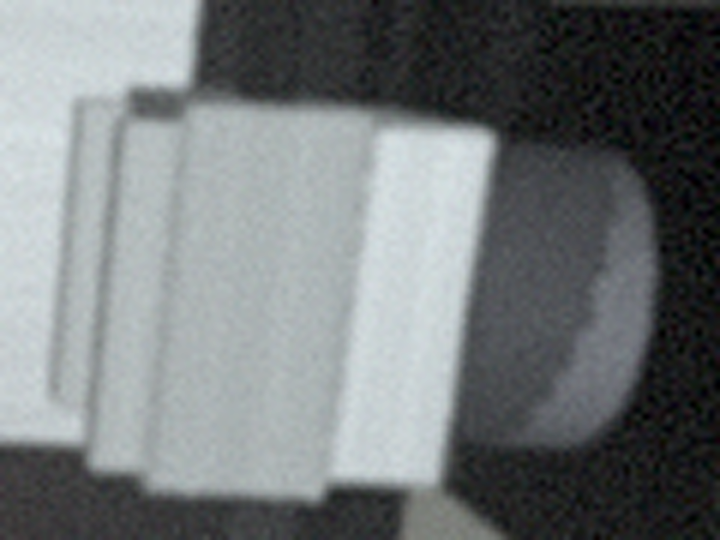

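The crop shows a mid-grey face (about 150-370 wide) and a bright strip (about 330-495). I'll triangulate the edges to find which is at 192.5 mm.

```bash
python3 - <<'E'
from h import *
w=pickle.load(open('w4.pkl','rb'));t=pickle.load(open('top.pkl','rb'))
def tri(a,b):
    A=[];B=[]
    for s,p in((w,a),(t,b)):
        e=np.array(s['eye']);d=ray(s,*p,0.)-e;d/=np.linalg.norm(d);Q=np.eye(3)-np.outer(d,d);A.append(Q);B.append(Q@e)
    return np.linalg.lstsq(np.vstack(A),np.hstack(B),rcond=None)[0].round(4)
W=[(185,107),(145,492),(378,112),(328,498),(497,130),(440,487)]
T=[(520,92),(520,207),(575,93),(575,206),(612,97),(608,206)]
for a,b in zip(W,T):
    p=(305+a[0]/6-.4,120+a[1]/6-.4);q=(400+(b[0]-400)/4-.4,170+b[1]/4-.4)
    print(tri(p,q),ray(w,*p,.1925))
E
```

```text
[ 0.6097 -0.2826  0.194 ] [ 0.61   -0.2818  0.1925]
[ 0.548  -0.2814  0.19  ] [ 0.5493 -0.279   0.1925]
[ 0.6094 -0.311   0.1964] [ 0.6093 -0.3111  0.1925]
[ 0.5485 -0.3096  0.194 ] [ 0.5483 -0.3087  0.1925]
[ 0.607  -0.3289  0.199 ] [ 0.6066 -0.3295  0.1925]
[ 0.5498 -0.3282  0.1913] [ 0.5502 -0.3266  0.1925]
```

The grey face is the clamp top: 62 x 29 mm at z≈0.193, centre (0.579,-0.2955). I'll turn the tool so its narrow side and the camera clear the housing.

Call:
send_rows(
  motion=[
    [[0,0,0,0,0,-0.35,255],[0,0,0,0,0,-0.35,255],[0,0,0,0,0,-0.35,255],[0,0,0,0,0,-0.35,255],[0,0,0,0,0,-0.35,255]],
  ],
)

```text
clock: 11.58
tool_pos: [0.5512, -0.2277, 0.3972]
tool_rot: [3.141, -0.0, 0.881]
ft_force: [0.8, -0.7, 0.2]
finger_gap: -0.0003
gripper_force: 0.0
```

Call:
send_rows(
  motion=[
    [[0,0,0,0,0,-0.35,255],[0,0,0,0,0,-0.35,255],[0,0,0,0,0,-0.35,255],[0,0,0,0,0,-0.34,255],[0,0,0,0,0,0,255]],
  ],
)

```text
clock: 12.2
tool_pos: [0.5512, -0.228, 0.3971]
tool_rot: [3.141, -0.0, 1.57]
ft_force: [-0.9, 0.8, 0.2]
finger_gap: 0.0002
gripper_force: 0.0
```

Call:
send_rows(
  motion=[
    [[-0.1,0.04,0,0,0,0,255],[-0.15,0.06,0,0,0,0,255],[-0.085,0.04,0,0,0,0,255],[0,0,0.1,0,0,0,255],[0,0,0,0,0,0,255]],
  ],
)

```text
clock: 12.82
tool_pos: [0.5788, -0.2955, 0.3753]
tool_rot: [-3.139, -0.001, 1.568]
ft_force: [-1.2, -0.1, -0.4]
finger_gap: -0.0003
gripper_force: 0.0
```

```bash
python3 - <<'E'
from h import *
w=snap('wrist','w5.png');pickle.dump(w,open('w5.pkl','wb'));t=snap('top','t5.png')
s=arm.get_state();print(s['tool_pos'],s['tool_rot'],s['ft_force'])
E
```

```text
[ 0.57909987 -0.29537483  0.37750121] [3.14144123e+00 5.46858203e-05 1.56987997e+00] [ 0.68941632  0.20766985 -0.3071263 ]
```

View pics/w5.png

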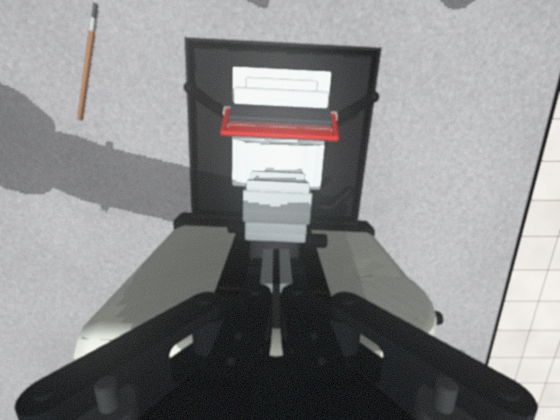

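Wrist view: grey face spans about (243-311, 190-222), the bright strip about (246-307, 222-242), with the tips at (277,250). I'll check heights against the earlier views.

```bash
python3 - <<'E'
from h import *
w=pickle.load(open('w5.pkl','rb'));s=pickle.load(open('scene.pkl','rb'))
for p in[(243,190),(311,190),(243,220),(311,223),(246,223),(307,223),(246,241),(307,243)]: print(p,ray(w,*p,.1925),ray(w,*p,.165))
for x,y in[(100,385),(180,350),(222,395),(140,432)]:
    print([ray(s,150+x/4-.4,110+(y-300)/4-.4,z) for z in(.1925,.165,.22)])
E
```

```text
(243, 190) [ 0.5496 -0.2785  0.1925] [ 0.5463 -0.2851  0.165 ]
(311, 190) [ 0.6098 -0.2786  0.1925] [ 0.6131 -0.2852  0.165 ]
(243, 220) [ 0.5486 -0.3066  0.1925] [ 0.5452 -0.3162  0.165 ]
(311, 223) [ 0.6108 -0.3096  0.1925] [ 0.6142 -0.3196  0.165 ]
(246, 223) [ 0.5512 -0.3096  0.1925] [ 0.5482 -0.3195  0.165 ]
(307, 223) [ 0.6071 -0.3096  0.1925] [ 0.6102 -0.3196  0.165 ]
(246, 241) [ 0.5507 -0.3274  0.1925] [ 0.5475 -0.3393  0.165 ]
(307, 243) [ 0.6077 -0.3295  0.1925] [ 0.6108 -0.3416  0.165 ]
[array([ 0.6066, -0.3215,  0.1925]), array([ 0.5886, -0.3559,  0.165 ]), array([ 0.6245, -0.2872,  0.22  ])]
[array([ 0.547 , -0.32  ,  0.1925]), array([ 0.5268, -0.3542,  0.165 ]), array([ 0.5672, -0.2857,  0.22  ])]
[array([ 0.5549, -0.2633,  0.1925]), array([ 0.535 , -0.2954,  0.165 ]), array([ 0.5747, -0.2311,  0.22  ])]
[array([ 0.6147, -0.2652,  0.1925]), array([ 0.5971, -0.2974,  0.165 ]), array([ 0.6324, -0.233 ,  0.22  ])]
```

All three views agree that the grey face is the 62 x 30 clamp top, centred at (0.579,-0.295), and the tool is directly above it. Descending.

Call:
send_rows(
  motion=[
    [[0,0,0.15,0,0,0,255],[0,0,0.15,0,0,0,255],[0,0,0.1,0,0,0,255],[0,0,0.07,0,0,0,255],[0,0,0,0,0,0,255]],
  ],
)

```text
clock: 13.55
tool_pos: [0.5789, -0.2958, 0.2827]
tool_rot: [-3.141, -0.0, 1.571]
ft_force: [0.4, 0.2, 0.6]
finger_gap: -0.0004
gripper_force: 0.0
```

Call:
send_rows(
  motion=[
    [[0,0,0,0,0,0,255],[0,0,0,0,0,0,255],[0,0,0,0,0,0,255],[0,0,0,0,0,0,255],[0,0,0,0,0,0,255]],
  ],
)

```text
clock: 14.18
tool_pos: [0.579, -0.296, 0.283]
tool_rot: [3.141, -0.0, 1.572]
ft_force: [-1.1, 0.3, -0.8]
finger_gap: 0.0
gripper_force: 0.0
```

```bash
python3 - <<'E'
from h import *
a=snap('wrist','w6.png')['frame'];b=snap('scene','s6.png')['frame']
z=lambda f,x,y,w,h,k:cv2.resize(f[y:y+h,x:x+w,::-1],(w*k,h*k),interpolation=cv2.INTER_CUBIC)
cv2.imwrite('pics/c6.png',np.hstack([z(a,200,150,130,150,3),z(b,125,20,130,150,3)]))
E
```

```text
(no output)
```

View pics/c6.png

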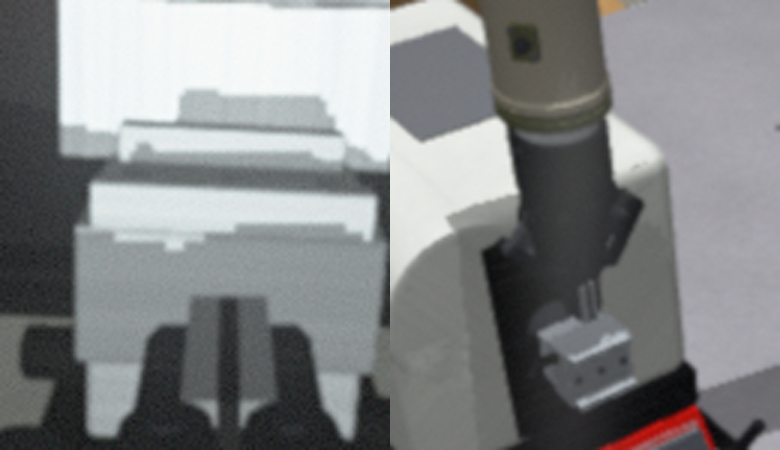

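The tips stand just above the middle of the clamp top and touch nothing. Holding.

Call:
send_rows(
  motion=[
    [[0,0,0,0,0,0,255],[0,0,0,0,0,0,255],[0,0,0,0,0,0,255],[0,0,0,0,0,0,255],[0,0,0,0,0,0,255]],
  ],
)

```text
clock: 14.9
tool_pos: [0.579, -0.296, 0.2829]
tool_rot: [3.142, -0.0, 1.572]
ft_force: [-0.2, 0.5, -0.2]
finger_gap: 0.0001
gripper_force: 0.0
```

Call:
send_rows(
  motion=[
    [[0,0,0,0,0,0,255],[0,0,0,0,0,0,255],[0,0,0,0,0,0,255],[0,0,0,0,0,0,255],[0,0,0,0,0,0,255]],
  ],
)

```text
clock: 15.52
tool_pos: [0.579, -0.296, 0.2829]
tool_rot: [3.142, -0.0, 1.572]
ft_force: [-0.2, 0.6, -0.0]
finger_gap: -0.0002
gripper_force: 0.0
```

Call:
send_rows(
  motion=[
    [[0,0,0,0,0,0,255],[0,0,0,0,0,0,255],[0,0,0,0,0,0,255],[0,0,0,0,0,0,255],[0,0,0,0,0,0,255]],
  ],
)

```text
clock: 16.15
tool_pos: [0.579, -0.296, 0.2829]
tool_rot: [3.142, -0.0, 1.572]
ft_force: [0.3, -1.3, 0.7]
finger_gap: -0.0
gripper_force: 0.0
```

Call:
send_rows(
  motion=[
    [[0,0,0,0,0,0,255],[0,0,0,0,0,0,255],[0,0,0,0,0,0,255],[0,0,0,0,0,0,255],[0,0,0,0,0,0,255]],
  ],
)

```text
clock: 16.77
tool_pos: [0.579, -0.296, 0.2829]
tool_rot: [3.142, -0.0, 1.572]
ft_force: [-0.1, -1.2, 0.3]
finger_gap: -0.0003
gripper_force: 0.0
```

```bash
python3 -c "
from workcell import arm
print(arm.close_job())"
```

```text
the job is handed in; nothing more can be done
None
```

The job is handed in at about 17 s: I pressed the brake key fully down (18.5 N) and let it up, then pointed for over 2 s each at the smallest-wax block and at the clamp top, where the arm still is; no contact showed except at the key, and the hand-in gave no verdict.

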